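# Fill the spring magazine with foam inserts and stamp the job card

## Task

Load every foam insert lying on the bench into the spring magazine, one flat on top of another, pressing each one down against the spring until it snaps under the two catches and stays there. When all are in, stamp the job card: press the stamp firmly and squarely in the middle of the printed box, lined up with it, and lift it straight off without dragging it. Finally stand the stamp upright in the middle of the rubber mat, and leave the glue can and glue brush where they are.

Things in the scene. Friction and masses are not known exactly. Their poses are not given: they have to be found in the camera images.
- magazine: Fixed open-sided aluminium magazine for the inserts, 156 x 100 mm base, 167 mm tall. Origin: centre of its underside; z up, x along the length of the inserts it holds, y across. Four corner guides enclose a shaft 115 (x) by 61 mm (y). The long sides are open between the guides (x from -35 to +35 mm), so fingers holding an insert across its width can go down with it. It holds five.
- mouth (a point): Centre of the magazine's mouth, 154 mm above the bench, axes as the magazine: the guides are straight below here and flare outwards above it up to 167 mm height.
- catch_level (a point): Centre of the shaft at the underside of the two catches, 140 mm above the bench. The catches are small steel flaps (18 mm wide, 4 mm thick), one at the middle of each short end, sticking 8 mm into the shaft. They hinge down against a light spring, not up: an insert put in rests on them at 144 mm; pushed down, it folds them aside.
- platform (a joint): The spring-loaded platform (108 x 50 mm, white) inside the magazine: how far it is pushed down, in m, 0 (top face 139.5 mm high) to 0.12. Once an insert's top is 13 mm below catch_level (16 to 18 is safe) the catches spring back over it; let go, it rises against them, its top at catch_level. About 0.020 per insert held. The push takes up to 12 N.
- insert0: Rigid black foam insert, 110 (x) x 56 (y) x 20 mm (z), about 50 g, lying flat with shallow grey pockets marked on its top. Origin: centre of its underside. Grip it across its 56 mm width. All inserts are alike; three to five of them are present (None if absent). The larger pocketed foam block (170 x 130 x 45 mm) fixed at the far left edge is not one of them.
- insert1: Rigid black foam insert, 110 (x) x 56 (y) x 20 mm (z), about 50 g, lying flat with shallow grey pockets marked on its top. Origin: centre of its underside. Grip it across its 56 mm width. All inserts are alike; three to five of them are present (None if absent). The larger pocketed foam block (170 x 130 x 45 mm) fixed at the far left edge is not one of them.
- insert2: Rigid black foam insert, 110 (x) x 56 (y) x 20 mm (z), about 50 g, lying flat with shallow grey pockets marked on its top. Origin: centre of its underside. Grip it across its 56 mm width. All inserts are alike; three to five of them are present (None if absent). The larger pocketed foam block (170 x 130 x 45 mm) fixed at the far left edge is not one of them.
- insert3: Rigid black foam insert, 110 (x) x 56 (y) x 20 mm (z), about 50 g, lying flat with shallow grey pockets marked on its top. Origin: centre of its underside. Grip it across its 56 mm width. All inserts are alike; three to five of them are present (None if absent). The larger pocketed foam block (170 x 130 x 45 mm) fixed at the far left edge is not one of them.
- insert4: Rigid black foam insert, 110 (x) x 56 (y) x 20 mm (z), about 50 g, lying flat with shallow grey pockets marked on its top. Origin: centre of its underside. Grip it across its 56 mm width. All inserts are alike; three to five of them are present (None if absent). The larger pocketed foam block (170 x 130 x 45 mm) fixed at the far left edge is not one of them.
- stamp: Hand stamp, 82 mm tall, about 180 g: a black base 50 (x) x 40 (y) x 16 mm whose flat underside is the printing face, with an upright square wooden handle 24 x 24 mm from 16 to 82 mm height. Origin: centre of the underside; z up through the handle. It starts standing on the bench.
- job_card: Job card fixed to the bench, 120 (x) x 110 (y) x 3 mm, white, with a printed box 76 (x) x 68 mm (y) outlined in its middle. Origin: centre of its underside; the box is centred over it and the stamp's 50 mm side goes along the box's 76 mm side (x), either way round.
- mat: Fixed black rubber mat for the stamp, 120 x 120 x 3 mm. Origin: centre of its underside.
- glue_can: Bystander: steel can 80 mm across, 110 mm tall, at the far edge of the work. Origin: centre of its underside.
- glue_brush: Bystander: yellow-handled brush 190 mm long lying at the far edge. Origin: underside, near its middle.
Not all that is in view belongs to the job. Leave any brown or white look-alike of the insert0 alone. Leave any orange or turquoise look-alike of the insert4 alone.

How it is judged:
By the outcome, as a careful person would: the job done as asked, in the order asked, and still so for the second after the job is handed in, with the robot touching nothing.
Of insert0, insert1, insert2, insert3, insert4 only 3 to 5 are there at a start; the rules pass over those that are not, and their reading is None.
At some moment in a run one of stamp, insert0, insert1, insert2, insert3, insert4 may be knocked a few centimetres aside while the robot is not near it.
Once in a run the grip may slacken for a moment while it holds something.
It also fails if it takes over 210 s, if anything falls off the work surface, if the arm or the gripper's body presses on something with over 40 N, if the wrist force passes 120 N, or if a joint passes its speed limit or range.

## Robot

A 6-joint arm with a two-finger parallel gripper is mounted at the origin on the work surface. World frame = base frame: x ahead of the robot, y to its left, z up, the work surface at z = 0. Lengths are in m, angles in rad, forces in N, time in s.
With the tool pointing down it reaches from about 0.375 to 0.9 m from the base axis. Payload 3.1 kg.
Tool frame: the origin (TCP) lies at the very end of the fingers, on their centre line; the grasp point (between the pads) lies 19 mm behind it; z points along the fingers, x is the direction in which the jaws open and shut, and the axes are right-handed (so a half turn about z gives the same grasp; the last joint's range is limited). The gripper opens to 87 mm and grips with 3 to 60 N. Pads are 19 mm wide; open, the fingers measure 117 mm over their backs; the gripper's body (75 mm by 190 mm) begins 51 mm behind the grasp point.
Start: joints at [0.993, 0.527, 1.433, -0, 1.181, -0.178], TCP at [0.243, 0.576, 0.223] pointing down, gripper open.
Joint ranges: [-3.08, 3.08], [-0.75, 2.2], [0.22, 2.44], [-1.43, 4.57], [0, 2.65], [-2.85, 2.85]. Speed limits (rad/s): [2.79, 2.79, 3.14, 3.14, 3.14, 3.14].

## Interface

Orientations are given as a rotation vector (axis times angle).
In Python, from plant import monitor, optics, workorder gives the robot as it stands. The module is installed in compiled form; this text tells all that it offers.
- The arm moves only by the tool move_arm, never from a script. Its argument "series" is text: rows parted by semicolons, each of 7 numbers parted by spaces: the shift along the tool's x, y, z in mm, then the turn, a rotation vector about the tool's x, y, z in rad, then the opening, from -1 (shut) to 1 (fully open). In form: tx ty tz rx ry rz jaw; .... A call has 1 to 10 rows; each row is the pose to reach, as a shift and turn from the pose commanded when the call began, along the tool's axes at that moment; what a row does not reach only later rows make up. A row lasts 1/10 s, in which the tool goes at most 50 mm and 8.59 degrees, less where a joint would pass 70% of its speed; a pose out of reach is approached as far as the arm can. A call with a gripper value outside its range is refused whole. The fingers move at their own pace and stop on an object; "squeeze" is the grip in N (left out, the last holds). Time passes only in rows, so rows that repeat a pose let the fingers close. It gives the time, the measured TCP pose, the force and the opening at its end, in the units of the state.
- monitor.observe(): the state, without advancing time (a new reading comes with each control period).
- optics.get_image(name): name is "side" or "top"; returns the picture (384x512x3 uint8, blue, green, red); there is no depth.
- optics.calibration(name): a dict with "K" (3x3 intrinsics, pixels), "R" (3x3) and "t" (3): a world point X has camera coordinates R X + t. Camera axes: x right, y down, z forward; pixel columns grow to the right and rows downward; lengths in m; the calibration is good to about 2 mm. A picture is of the moment at which its call begins. calibration takes no time and is no camera call.
- workorder.hand_in(): hands the job in, once; it reports no verdict.
The state is a dict: "time": time; "joints": joint angles; "qd": joint speeds; "effort": joint torques, N m; "tool_pos": TCP position; "ee_rot": TCP orientation; "ft_force": force on the tool from outside, world axes, zero at the start; "torque": the same for the moment, N m; "finger_gap": opening from 0.0 (shut) to 1.0 (fully open).
Only numpy, scipy, OpenCV 4.12 (cv2) and the standard library are available. Lean on these libraries where they do the work, as an engineer would, in place of code of your own. Each camera call takes 0.05 s, during which the arm holds its last target. There are 200 camera calls.

## Working session

There is one attempt and no reset: what is moved stays moved. The work goes in short steps, Python scripts to look and compute and a tool call to move; the robot and the scene stay as the last step left them, time stands still between calls to the robot, and variables do not carry over. Pictures are saved under pics/ and viewed, about 12 in all and at most 16, crops included, and the job is handed in when it is done.

Besides the shell and the picture viewer there is one more tool, called after "Call:" as a command line: name --argument value ..., lists and objects as JSON in quotes. move_arm: Moves the arm, as the interface text tells. Its arguments: {"type":"object","properties":{"series":{"type":"string"},"squeeze":{"type":"number"}},"required":["series"]}

```bash
mkdir -p pics
cat > h.py <<'E'
import numpy as np, cv2
from plant import monitor, optics, workorder
from scipy.spatial.transform import Rotation as Ro
def cal(n):
    c=optics.calibration(n); return [np.array(c[k],float) for k in("K","R","t")]
def ray(n,uv,z):
    K,R,t=cal(n); uv=np.atleast_2d(np.array(uv,float))
    d=(R.T@np.linalg.inv(K)@np.c_[uv,np.ones(len(uv))].T).T; C=-R.T@t
    return C+d*((z-C[2])/d[:,2])[:,None]
def proj(n,X):
    K,R,t=cal(n); p=(K@(R@np.atleast_2d(X).T+np.array(t).reshape(3,1))).T; return p[:,:2]/p[:,2:]
def st():
    s=monitor.observe(); print({k:np.round(s[k],3).tolist() for k in("time","joints","tool_pos","ee_rot","ft_force","finger_gap")}); return s
def go(X,yaw=None):
    """shift (mm) in tool axes to X; yaw = wanted world angle of tool x axis"""
    s=monitor.observe(); R=Ro.from_rotvec(s["ee_rot"]).as_matrix()
    print("shift",np.round(R.T@(np.array(X)-s["tool_pos"])*1000,1))
    if yaw is not None:
        x=np.array([np.cos(yaw),np.sin(yaw),0]); z=np.array([0,0,-1.]); Rt=np.c_[x,np.cross(z,x),z]
        for sg in(1,-1):
            Rs=Rt@np.diag([sg,sg,1]); print("turn",sg,np.round(Ro.from_matrix(R.T@Rs).as_rotvec(),3))
E
python3 - <<'E'
from h import *
st()
for n in("top","side"):
    im=optics.get_image(n); cv2.imwrite(f"pics/{n}0.png",im); cv2.imwrite(f"pics/{n}0b.png",cv2.resize(im,(800,600),interpolation=2))
    K,R,t=cal(n); print(n,(-R.T@t).round(3),R[2].round(3),K[0,0])
E
```

```text
{'time': 0.0, 'joints': [0.993, 0.528, 1.434, -0.0, 1.181, -0.179], 'tool_pos': [0.243, 0.575, 0.222], 'ee_rot': [2.618, 1.736, -0.003], 'ft_force': [-0.523, -0.652, -0.091], 'finger_gap': 1.0}
top [0.332 0.084 1.351] [ 0.153 -0.01  -0.988] 373.41965502179346
side [ 0.18  -0.573  1.041] [ 0.3    0.545 -0.783] 406.66760065049976
```

View pics/top0b.png

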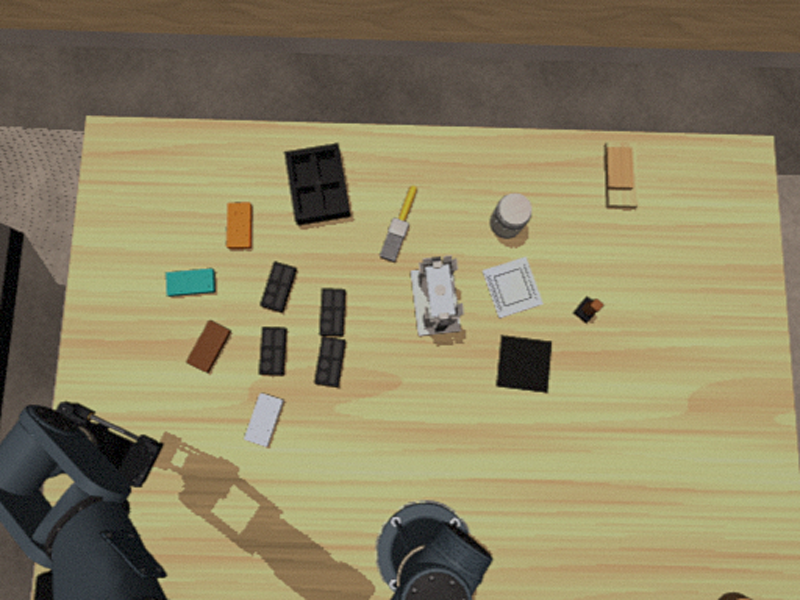

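View pics/side0b.png

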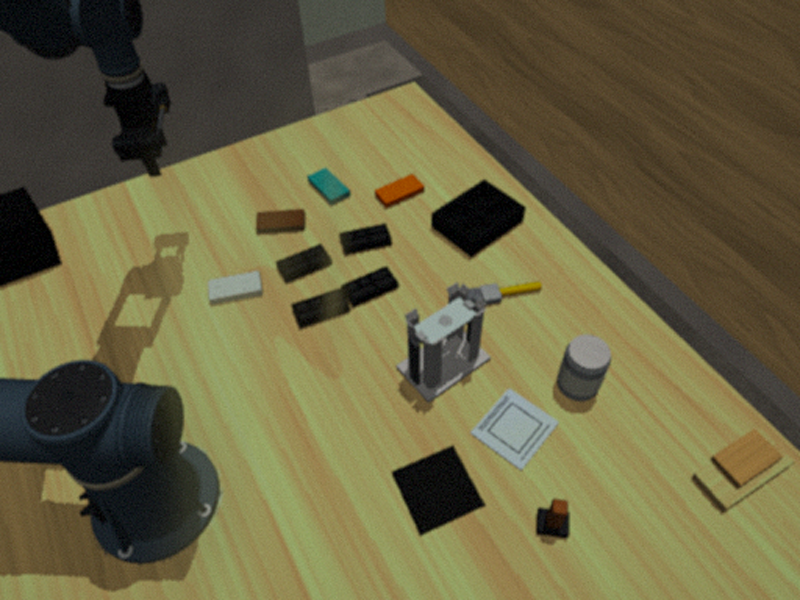

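Candidates in the top view (800 px picture) are four black pocketed inserts at (279,287), (333,312), (273,351) and (330,361). The look-alikes to leave are orange (238,225), turquoise (190,282), brown (208,346), white (264,419) and the big fixed block (318,184). So there are 4 inserts. The stamp is at (588,310), the card at (513,288), the mat at (524,364) and the magazine at (438,296).

```bash
cat >> h.py <<'E'
def rects(n,mask,z,amin=60,amax=4000,roi=None):
    out=[]
    for c in cv2.findContours(mask.astype(np.uint8),cv2.RETR_EXTERNAL,cv2.CHAIN_APPROX_NONE)[0]:
        a=cv2.contourArea(c)
        if not amin<a<amax: continue
        w=ray(n,c[:,0,:],z)[:,:2]; (cx,cy),(s1,s2),an=cv2.minAreaRect((w*1000).astype(np.float32))
        an=an if s1>=s2 else an+90
        m=cv2.moments(c); u=(m["m10"]/m["m00"],m["m01"]/m["m00"])
        if roi and not(roi[0]<u[0]<roi[2] and roi[1]<u[1]<roi[3]): continue
        out.append((np.round(u,1).tolist(),np.round(ray(n,u,z)[0,:2]*1000,1).tolist(),[round(cx,1),round(cy,1)],[round(max(s1,s2)),round(min(s1,s2))],round((an+90)%180-90,1)))
    return sorted(out)
E
python3 - <<'E'
from h import *
for n in("top","side"):
    im=cv2.imread(f"pics/{n}0.png"); hsv=cv2.cvtColor(im,cv2.COLOR_BGR2HSV)
    print(n,"dark"); 
    for r in rects(n,im.max(2)<85,0.02 if n=="top" else .02,60): print(r)
    print("white")
    for z in(.1395,.003):
      for r in rects(n,(im.min(2)>(165 if n=="top" else 140))&(hsv[...,1]<50),z,60): print(z,r)
im=cv2.imread("pics/top0.png")
a=cv2.resize(im[145:265,150:400],(800,384),interpolation=2)
b=cv2.imread("pics/side0.png"); b=cv2.resize(b[175:265,240:390],(360,216),interpolation=2)
c=np.zeros((600,800,3),np.uint8); c[:384]=a; c[384:,:360]=b; cv2.imwrite("pics/crop1.png",c)
E
```

```text
top dark
([16.8, 204.3], [488.4, 918.5], [487.3, 904.4], [472, 145], 7.3)
([63.0, 33.6], [1152.2, 822.3], [1143.4, 801.4], [242, 133], -88.1)
([174.3, 27.0], [1193.7, 398.2], [1189.4, 407.5], [102, 38], 88.2)
([174.4, 224.5], [430.6, 354.1], [431.4, 353.7], [109, 56], -0.9)
([178.0, 183.5], [579.0, 349.5], [579.2, 349.0], [110, 56], -14.2)
([203.0, 117.8], [829.9, 270.8], [831.5, 270.8], [187, 131], 11.5)
([211.8, 215.7], [465.1, 222.9], [466.4, 221.6], [224, 60], -1.6)
([230.2, 56.6], [1077.7, 177.9], [1086.5, 171.3], [384, 193], -90.0)
([279.5, 358.2], [-12.7, -26.1], [-6.3, -31.3], [224, 170], -88.9)
([322.3, 145.8], [734.9, -173.8], [738.6, -178.2], [78, 54], 65.2)
([335.2, 232.6], [415.8, -218.8], [416.5, -218.8], [117, 115], -5.7)
([365.6, 42.9], [1151.4, -343.3], [1147.7, -344.0], [222, 103], -72.1)
([374.3, 198.3], [543.4, -361.9], [545.2, -365.3], [52, 39], -38.6)
([496.4, 67.1], [1066.8, -846.7], [1053.4, -788.6], [317, 226], -4.7)
white
0.1395 ([167.9, 268.3], [282.1, 342.8], [282.9, 342.9], [98, 48], -15.6)
0.1395 ([277.9, 187.9], [550.9, -3.5], [540.1, -3.6], [139, 87], 
[... 1080 characters left out ...]
 -185.7], [757.3, -183.2], [103, 83], 37.8)
([453.4, 315.9], [793.8, -463.6], [793.4, -462.2], [68, 11], 89.7)
white
0.1395 ([149.2, 181.9], [265.6, 256.3], [266.4, 256.2], [92, 43], -15.4)
0.1395 ([284.2, 205.0], [558.7, -15.1], [560.4, -14.6], [103, 48], 8.1)
0.1395 ([330.5, 274.4], [543.8, -251.5], [543.3, -246.0], [103, 94], 19.9)
0.1395 ([373.2, 223.9], [728.6, -188.7], [733.6, -193.4], [61, 57], 63.3)
0.003 ([149.2, 181.9], [278.6, 381.9], [279.4, 381.8], [105, 50], -15.4)
0.003 ([284.2, 205.0], [616.0, 69.4], [618.0, 69.9], [119, 55], 8.1)
0.003 ([330.5, 274.4], [598.8, -202.8], [598.3, -196.5], [118, 109], 19.9)
0.003 ([373.2, 223.9], [811.7, -130.5], [817.4, -135.9], [70, 65], 63.3)
```

View pics/crop1.png

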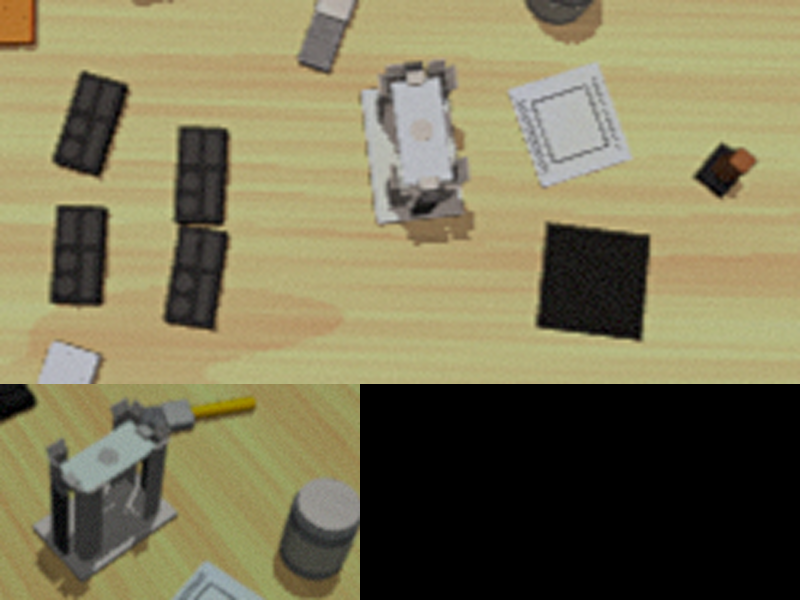

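The picture shows four black inserts; the two right-hand ones nearly touch end to end at crop (200,226). The magazine's white platform has a centre dot at crop (421,130), and the card, mat and stamp are clear. Next I'll refine: silhouette centres cast to mid-height, split the touching pair, and triangulate the magazine.

```bash
cat >> h.py <<'E'
def tri(ut,us):
    A=[];b=[]
    for n,u in(("top",ut),("side",us)):
        K,R,t=cal(n); P=K@np.c_[R,t]
        for i in(0,1): r=u[i]*P[2]-P[i]; A.append(r[:3]); b.append(-r[3])
    return np.linalg.lstsq(np.array(A),np.array(b),rcond=None)[0]
def inserts(n,im,thr=85,z=.01,amin=60):
    big=cv2.resize(im,None,fx=4,fy=4,interpolation=cv2.INTER_CUBIC)
    m=(big.max(2)<thr).astype(np.uint8)
    m=cv2.morphologyEx(m,cv2.MORPH_OPEN,np.ones((17,17)))
    for c in cv2.findContours(m,0,2)[0]:
        a=cv2.contourArea(c)/16
        if not 150<a<700: continue
        p=(c[:,0,:].astype(np.float32)+.5)/4-.5
        w=ray(n,p,z)[:,:2]; r=cv2.minAreaRect((w*1000).astype(np.float32))
        an=r[2] if r[1][0]>=r[1][1] else r[2]+90
        print(n,p.mean(0).round(),np.round(r[0],1),np.round(r[1]),round((an+90)%180-90,1))
E
python3 - <<'E'
from h import *
T=cv2.imread("pics/top0.png");S=cv2.imread("pics/side0.png")
inserts("top",T);inserts("side",S)
# magazine platform dot & catch/guide: crop big
print("dot",tri((281.6,185.6),(285,205)).round(4), ray("top",(281.6,185.6),.1395).round(4), ray("side",(285,205),.1395).round(4))
c=np.zeros((600,800,3),np.uint8)
c[:,:400]=cv2.resize(T[160:220,258:298],(400,600),interpolation=cv2.INTER_CUBIC)
c[:480,400:]=cv2.resize(S[178:250,252:312],(400,480),interpolation=cv2.INTER_CUBIC)
# overlay predicted
cv2.imwrite("pics/crop2.png",c)
E
```

```text
top [211. 232.] [411.2 224.3] [ 57. 111.] -6.5
top [174. 224.] [432.1 356. ] [ 57. 110.] -0.4
top [212. 199.] [525.  223.3] [ 56. 112.] -1.0
top [178. 183.] [581.3 351.4] [ 58. 112.] -14.9
top [504.  96.] [ 944.7 -873.2] [57. 97.] -4.7
top [498.  60.] [1093.1 -858.8] [112. 167.] -2.9
side [351. 335.] [ 546.8 -369.7] [46. 52.] -37.3
side [370. 243.] [ 755.1 -182.5] [90. 81.] 36.1
side [271. 235.] [532.4   6.8] [138.  69.] 58.8
side [303. 217.] [ 6.377e+02 -3.000e-01] [115.  28.] 51.0
side [489. 200.] [1180.9 -246. ] [87. 57.] 17.1
side [194. 168.] [431.8 355. ] [ 71. 114.] -0.3
side [233. 152.] [581.7 351.1] [ 73. 112.] -14.8
side [448. 108.] [1399.8  144.6] [116.  46.] 75.4
side [480. 112.] [1494.2   66.8] [ 67. 298.] -84.3
side [448.  60.] [1640.2  373.6] [146.  68.] 80.9
side [469.  13.] [2015.5  605. ] [185. 101.] 52.0
side [499.  19.] [2082.   490.8] [454. 134.] 39.2
side [345.  17.] [1474.6  915.5] [371. 106.] 85.5
dot [ 0.5598 -0.016   0.1394] [[ 0.5589 -0.0156  0.1395]] [[ 0.5606 -0.0161  0.1395]]
```

View pics/crop2.png

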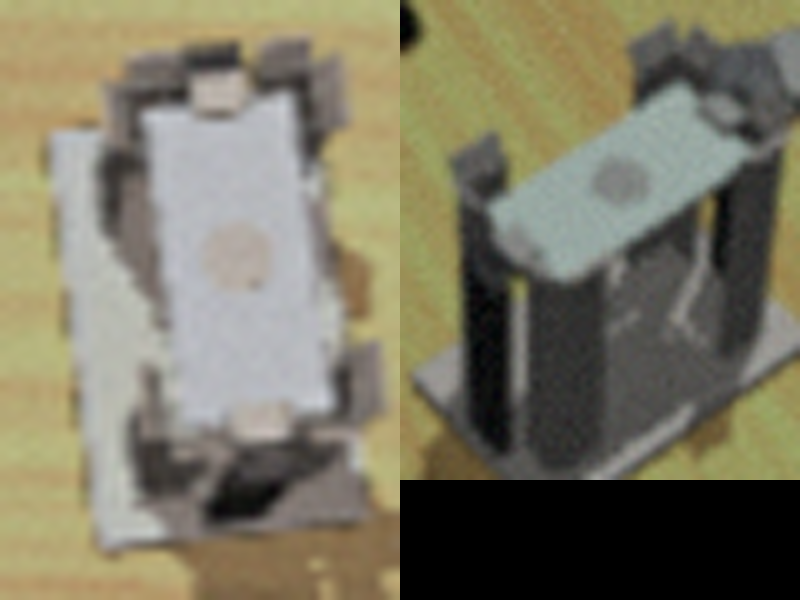

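Platform corners, catches (219,92) and (258,420), and dot (238,256) are all visible. I'll take the yaw from these and plan the first grasp.

Run:
```python
from h import *
f=lambda p:(258+np.array(p)/10-.45,160+np.array(p)/10-.45)
def T(p,z): return ray("top",(258+p[0]/10-.45,160+p[1]/10-.45),z)[0]
def S(p,z): return ray("side",(252+(p[0]-400)/6.667-.42,178+p[1]/6.667-.42),z)[0]
def ang(a,b): d=a-b; return np.degrees(np.arctan2(d[1],d[0])).round(2),np.linalg.norm(d).round(4),((a+b)/2).round(4)
print("catch",ang(T((219,92),.144),T((258,420),.144)))
print("platL",ang(T((147,112),.1395),T((182,425),.1395)))
print("platR",ang(T((293,95),.1395),T((335,408),.1395)))
print("baseL",ang(T((52,130),.006),T((105,545),.006)))
print("sideplat1",ang(S((690,88),.1395),S((490,212),.1395)))
print("sideplat2",ang(S((748,158),.1395),S((560,278),.1395)))
print("dot",T((238,256),.1395),S((620,181),.1395))
st()
for X,y in(((.432,.3555),-.3),((.432,.3555),89.6)):pass
go((.432,.3555,.10),np.radians(89.6))
```

```text
catch (np.float64(7.44), np.float64(0.1103), array([ 0.5599, -0.0146,  0.144 ]))
platL (np.float64(7.22), np.float64(0.1055), array([0.5559, 0.0095, 0.1395]))
platR (np.float64(8.12), np.float64(0.1059), array([ 0.5629, -0.0399,  0.1395]))
baseL (np.float64(8.32), np.float64(0.1547), array([0.5544, 0.0323, 0.006 ]))
sideplat1 (np.float64(6.95), np.float64(0.107), array([0.5588, 0.0055, 0.1395]))
sideplat2 (np.float64(6.94), np.float64(0.0997), array([ 0.5628, -0.0378,  0.1395]))
dot [ 0.56035553 -0.01480186  0.1395    ] [ 0.56005538 -0.01475824  0.1395    ]
{'time': 0.1, 'joints': [0.993, 0.528, 1.434, 0.0, 1.181, -0.179], 'tool_pos': [0.243, 0.575, 0.222], 'ee_rot': [2.618, 1.736, -0.003], 'ft_force': [0.284, 0.409, -0.441], 'finger_gap': 0.998}
shift [-128.5  259.8  121.8]
turn 1 [-0.001  0.002 -0.393]
turn -1 [3.000e-03 1.000e-03 2.749e+00]
```

Call:
move_arm --series "-40 85 40 0 0 -0.13 1; -85 170 80 0 0 -0.26 1; -128.5 260 120 0 0 -0.393 1; -128.5 260 120 0 0 -0.393 1; -128.5 260 120 0 0 -0.393 1; -128.5 260 120 0 0 -0.393 1; -128.5 260 120 0 0 -0.393 1; -128.5 260 120 0 0 -0.393 1; -128.5 260 120 0 0 -0.393 1" --squeeze 40

```text
time: 1.0
tool_pos: [0.4322, 0.3567, 0.1027]
ee_rot: [-2.229, -2.213, 0.0]
ft_force: [0.1, 0.3, 0.1]
finger_gap: 1.0
```

Run:
```python
from h import *
st(); go((.432,.3555,.003),np.radians(89.6))
```

```text
{'time': 1.0, 'joints': [0.49, 0.61, 1.7, 0.001, 0.832, -1.074], 'tool_pos': [0.432, 0.357, 0.103], 'ee_rot': [-2.229, -2.213, 0.0], 'ft_force': [0.107, 0.307, 0.14], 'finger_gap': 1.0}
shift [-1.3 -0.1 99.7]
turn 1 [-0.001 -0.    -0.   ]
turn -1 [-1.000e-03  1.000e-03  3.141e+00]
```

Call:
move_arm --series "-1 0 50 0 0 0 1; -1 0 85 0 0 0 1; -1 0 99 0 0 0 1; -1 0 99 0 0 0 1; -1 0 99 0 0 0 -1; -1 0 99 0 0 0 -1; -1 0 99 0 0 0 -1; -1 0 99 0 0 0 -1; -1 0 99 0 0 0 -1; -1 0 99 0 0 0 -1"

```text
time: 2.0
tool_pos: [0.4331, 0.3553, 0.0043]
ee_rot: [2.229, 2.213, 0.002]
ft_force: [-0.5, 0.6, 5.3]
finger_gap: 0.638
```

Call:
move_arm --series "0 0 -20 0 0 0 -1; 0 0 -60 0 0 0 -1; 0 0 -110 0 0 0 -1; 0 0 -160 0 0 0 -1; 0 0 -200 0 0 0 -1; 0 0 -200 0 0 0 -1; 0 0 -200 0 0 0 -1; 0 0 -200 0 0 0 -1"

```text
time: 2.8
tool_pos: [0.4315, 0.3544, 0.2021]
ee_rot: [-2.228, -2.213, 0.005]
ft_force: [0.2, -0.1, -1.3]
finger_gap: 0.636
```

Run:
```python
from h import *
st(); go((.560,-.015,.203),np.radians(97.5))
```

```text
{'time': 2.8, 'joints': [0.488, 0.465, 1.621, -0.0, 1.059, -1.076], 'tool_pos': [0.432, 0.354, 0.202], 'ee_rot': [-2.228, -2.213, 0.005], 'ft_force': [0.187, -0.098, -1.29], 'finger_gap': 0.636}
shift [-368.5  131.    -0.7]
turn 1 [-0.003  0.002 -0.138]
turn -1 [2.000e-03 5.000e-03 3.004e+00]
```

Call:
move_arm --series "-46 16 0 0 0 -0.02 -1; -92 33 0 0 0 -0.035 -1; -138 49 0 0 0 -0.05 -1; -184 65 0 0 0 -0.07 -1; -230 82 0 0 0 -0.09 -1; -276 98 0 0 0 -0.1 -1; -322 114 0 0 0 -0.12 -1; -368.5 131 -1 0 0 -0.138 -1; -368.5 131 -1 0 0 -0.138 -1; -368.5 131 -1 0 0 -0.138 -1"

```text
time: 3.8
tool_pos: [0.5601, -0.0153, 0.2022]
ee_rot: [-2.072, -2.355, 0.003]
ft_force: [0.1, 1.0, -0.2]
finger_gap: 0.645
```

Run:
```python
from h import *
st(); go((.560,-.015,.203),np.radians(97.5))
T=optics.get_image("top");S=optics.get_image("side")
c=np.zeros((600,800,3),np.uint8)
c[:,:400]=cv2.resize(T[140:230,250:310],(400,600),interpolation=cv2.INTER_CUBIC)
c[:600,400:]=cv2.resize(S[150:240,255:315],(400,600),interpolation=cv2.INTER_CUBIC)
cv2.imwrite("pics/hold1.png",c)
```

```text
{'time': 3.8, 'joints': [-0.227, 0.468, 1.615, 0.0, 1.064, -1.926], 'tool_pos': [0.56, -0.015, 0.202], 'ee_rot': [-2.072, -2.355, 0.003], 'ft_force': [0.117, 1.041, -0.168], 'finger_gap': 0.645}
shift [ 0.3 -0.1 -0.8]
turn 1 [-0.005 -0.002 -0.003]
turn -1 [-3.000e-03  7.000e-03  3.139e+00]
```

View pics/hold1.png

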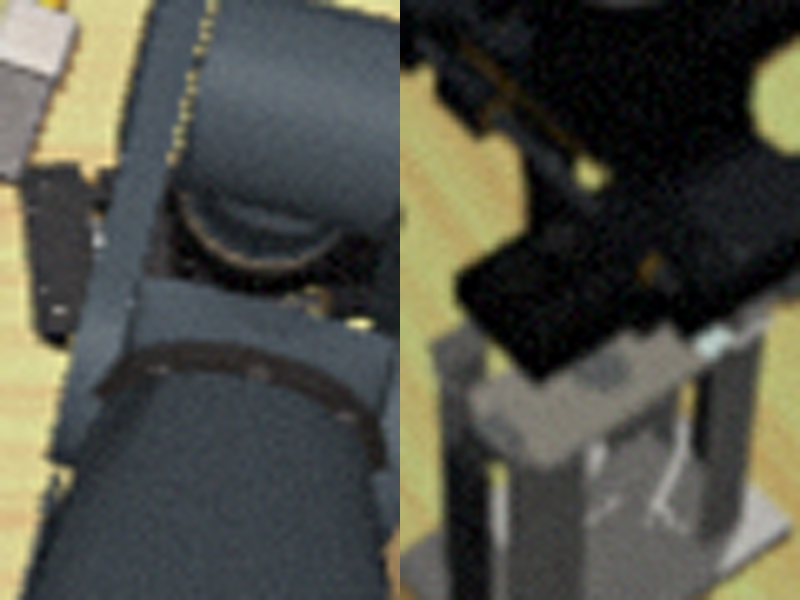

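Side view: the insert hovers above the magazine. Its near end shows a left corner at crop (457,290) and a bottom corner at (540,380). I'll check both against prediction.

Run:
```python
from h import *
s=monitor.observe(); R=Ro.from_rotvec(s["ee_rot"]).as_matrix(); p=np.array(s["tool_pos"])
ex=np.array([np.cos(np.radians(7.5)),np.sin(np.radians(7.5)),0]); ey=np.array([-ex[1],ex[0],0])
for z in(-.003,.017):
  for a,b in((-55,28),(-55,-28),(55,-28)):
    X=np.array([p[0],p[1],p[2]+z])+ex*a/1e3+ey*b/1e3; u=proj("side",X)[0]; print(z,a,b,((u-[255,150]+.42)*6.667+[400,0]).round())
# measured corner
for q,z in(((540,380),p[2]-.003),((457,300),p[2]-.003),((457,280),p[2]+.017)):
    X=ray("side",(255+(q[0]-400)/6.667-.42,150+q[1]/6.667-.42),z)[0]-p; print(q,(X@ex*1e3).round(1),(X@ey*1e3).round(1))
```

```text
-0.003 -55 28 [449. 298.]
-0.003 -55 -28 [537. 388.]
-0.003 55 -28 [752. 251.]
0.017 -55 28 [448. 266.]
0.017 -55 -28 [538. 357.]
0.017 55 -28 [756. 219.]
(540, 380) -51.8 -25.6
(457, 300) -53.0 25.3
(457, 280) -56.3 20.5
```

Call:
move_arm --series "0 0 15 0 0 0 -1; 0 0 30 0 0 0 -1; 0 0 40 0 0 0 -1; 0 0 46 0 0 0 -1; 0 0 50 0 0 0 -1; 0 0 50 0 0 0 -1" --squeeze 50

```text
time: 4.5
tool_pos: [0.5609, -0.0138, 0.1542]
ee_rot: [-2.07, -2.362, 0.001]
ft_force: [0.8, -1.1, 0.1]
finger_gap: 0.641
```

Call:
move_arm --series "0 0 10 0 0 0 -1; 0 0 18 0 0 0 -1; 0 0 26 0 0 0 -1; 0 0 34 0 0 0 -1; 0 0 42 0 0 0 -1; 0 0 47 0 0 0 -1; 0 0 47 0 0 0 -1; 0 0 47 0 0 0 -1"

```text
time: 5.3
tool_pos: [0.5615, -0.0144, 0.1075]
ee_rot: [2.071, 2.362, 0.0]
ft_force: [0.8, -1.5, 2.5]
finger_gap: 0.635
```

Call:
move_arm --series "0 0 0 0 0 0 0.7; 0 0 0 0 0 0 0.7; 0 0 0 0 0 0 0.7; 0 0 -15 0 0 0 0.7; 0 0 -40 0 0 0 0.7; 0 0 -80 0 0 0 1; 0 0 -95 0 0 0 1; 0 0 -95 0 0 0 1"

```text
time: 6.1
tool_pos: [0.5627, -0.0144, 0.2051]
ee_rot: [2.068, 2.359, 0.004]
ft_force: [1.2, -0.2, -0.5]
finger_gap: 0.978
```

Run:
```python
from h import *
st(); go((.5815,.3515,.1),np.radians(75.1))
S=optics.get_image("side")
cv2.imwrite("pics/s2.png",S)
cv2.imwrite("pics/s2c.png",cv2.resize(S[120:270,150:350],(800,600),interpolation=cv2.INTER_CUBIC))
```

```text
{'time': 6.1, 'joints': [-0.224, 0.463, 1.613, 0.0, 1.059, -1.926], 'tool_pos': [0.563, -0.014, 0.205], 'ee_rot': [2.068, 2.359, 0.004], 'ft_force': [1.16, -0.21, -0.54], 'finger_gap': 0.978}
shift [360.5  66.1 104.8]
turn 1 [0.005 0.001 0.391]
turn -1 [-1.00e-03  8.00e-03 -2.75e+00]
```

View pics/s2c.png

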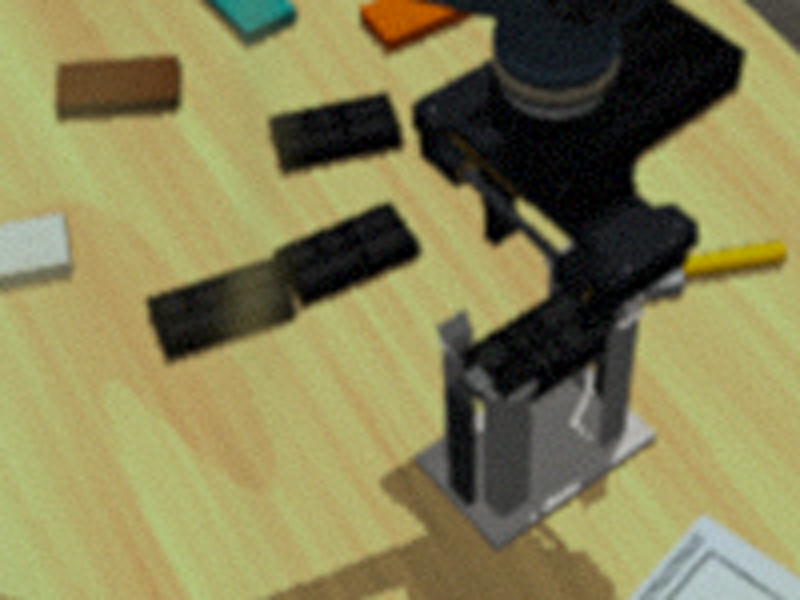

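Insert 1 looks seated: a catch shows over its end at (485,378), and the other three are undisturbed. Next I'll take the insert at (.5815,.3515).

Call:
move_arm --series "45 8 0 0 0 0.05 1; 90 16 0 0 0 0.1 1; 135 24 0 0 0 0.15 1; 180 33 0 0 0 0.2 1; 225 41 10 0 0 0.25 1; 270 50 30 0 0 0.3 1; 315 58 65 0 0 0.35 1; 360.5 66 105 0 0 0.391 1; 360.5 66 105 0 0 0.391 1; 360.5 66 105 0 0 0.391 1"

```text
time: 7.15
tool_pos: [0.5763, 0.3525, 0.0931]
ee_rot: [-2.485, -1.918, 0.012]
ft_force: [-0.0, -0.9, 0.8]
finger_gap: 0.998
```

Run:
```python
from h import *
st(); go((.5815,.3515,.004),np.radians(75.1))
```

```text
{'time': 7.15, 'joints': [0.384, 0.748, 1.391, -0.0, 1.011, -0.931], 'tool_pos': [0.576, 0.352, 0.093], 'ee_rot': [-2.485, -1.918, 0.012], 'ft_force': [-0.006, -0.904, 0.786], 'finger_gap': 0.998}
shift [ 0.8  5.9 89.1]
turn 1 [-0.006  0.005  0.004]
turn -1 [-0.008 -0.01  -3.138]
```

Call:
move_arm --series "1 6 45 -0.006 0.005 0.004 1; 1 6 75 -0.006 0.005 0.004 1; 1 6 80 -0.006 0.005 0.004 1; 1 6 80 -0.006 0.005 0.004 1; 1 6 80 -0.006 0.005 0.004 1"

```text
time: 7.65
tool_pos: [0.5873, 0.3508, 0.0198]
ee_rot: [2.493, 1.907, 0.017]
ft_force: [0.6, -0.0, -0.0]
finger_gap: 0.999
```

Run:
```python
from h import *
st(); go((.5815,.3515,.004),np.radians(75.1))
```

```text
{'time': 7.65, 'joints': [0.375, 0.85, 1.41, 0.0, 0.871, -0.931], 'tool_pos': [0.587, 0.351, 0.02], 'ee_rot': [2.493, 1.907, 0.017], 'ft_force': [0.573, -0.03, -0.045], 'finger_gap': 0.999}
shift [-1.  -5.9 15.7]
turn 1 [ 0.009 -0.007 -0.005]
turn -1 [-0.011 -0.014  3.137]
```

Call:
move_arm --series "0 0 0 0 0 0 1; 0 0 0 0 0 0 1"

```text
time: 7.85
tool_pos: [0.5867, 0.3515, 0.0196]
ee_rot: [2.492, 1.908, 0.017]
ft_force: [0.9, 0.8, 0.3]
finger_gap: 1.001
```

Run:
```python
from h import *
st(); go((.5815,.3515,.004),np.radians(75.1))
```

```text
{'time': 7.85, 'joints': [0.377, 0.85, 1.41, 0.0, 0.87, -0.931], 'tool_pos': [0.587, 0.351, 0.02], 'ee_rot': [2.492, 1.908, 0.017], 'ft_force': [0.909, 0.768, 0.252], 'finger_gap': 1.001}
shift [-1.5 -5.1 15.5]
turn 1 [ 0.009 -0.007 -0.004]
turn -1 [-0.011 -0.014  3.138]
```

Call:
move_arm --series "-1.3 -5.3 6 0.009 -0.007 -0.004 1; -1.3 -5.3 15.5 0.009 -0.007 -0.004 1; -1.3 -5.3 15.5 0.009 -0.007 -0.004 1; -1.3 -5.3 15.5 0.009 -0.007 -0.004 1; -1.3 -5.3 15.5 0.009 -0.007 -0.004 -1; -1.3 -5.3 15.5 0.009 -0.007 -0.004 -1; -1.3 -5.3 15.5 0.009 -0.007 -0.004 -1; -1.3 -5.3 15.5 0.009 -0.007 -0.004 -1; -1.3 -5.3 15.5 0.009 -0.007 -0.004 -1; -1.3 -5.3 15.5 0.009 -0.007 -0.004 -1"

```text
time: 8.85
tool_pos: [0.5802, 0.3514, 0.0021]
ee_rot: [-2.49, -1.914, 0.005]
ft_force: [0.6, -1.2, 0.0]
finger_gap: 0.64
```

Call:
move_arm --series "0 0 -20 0 0 0 -1; 0 0 -60 0 0 0 -1; 0 0 -110 0 0 0 -1; 0 0 -160 0 0 0 -1; 0 0 -200 0 0 0 -1; 0 0 -200 0 0 0 -1; 0 0 -200 0 0 0 -1; 0 0 -200 0 0 0 -1; 0 0 -200 0 0 0 -1"

```text
time: 9.75
tool_pos: [0.5795, 0.351, 0.1995]
ee_rot: [-2.489, -1.913, 0.013]
ft_force: [0.9, -0.5, -0.7]
finger_gap: 0.642
```

Run:
```python
from h import *
st(); go((.561,-.0147,.204),np.radians(97.5))
```

```text
{'time': 9.75, 'joints': [0.38, 0.627, 1.306, 0.0, 1.217, -0.931], 'tool_pos': [0.579, 0.351, 0.2], 'ee_rot': [-2.489, -1.913, 0.013], 'ft_force': [0.939, -0.534, -0.737], 'finger_gap': 0.642}
shift [-358.2   76.1   -3.3]
turn 1 [-0.008  0.003 -0.391]
turn -1 [0.005 0.011 2.751]
```

Call:
move_arm --series "-45 10 -4 0 0 -0.05 -1; -90 19 -4 0 0 -0.1 -1; -135 29 -4 0 0 -0.15 -1; -180 38 -4 0 0 -0.2 -1; -225 48 -4 0 0 -0.25 -1; -270 57 -4 0 0 -0.3 -1; -315 67 -4 0 0 -0.35 -1; -358 76 -4 -0.005 0.003 -0.391 -1; -358 76 -4 -0.005 0.003 -0.391 -1; -358 76 -4 -0.005 0.003 -0.391 -1"

```text
time: 10.75
tool_pos: [0.5616, -0.0148, 0.2052]
ee_rot: [-2.073, -2.357, -0.002]
ft_force: [0.4, 0.2, -1.6]
finger_gap: 0.636
```

Call:
move_arm --series "0 0 0 0 0 0 -1; 0 0 0 0 0 0 -1; 0 0 0 0 0 0 -1"

```text
time: 11.05
tool_pos: [0.5623, -0.0124, 0.2063]
ee_rot: [-2.068, -2.364, -0.003]
ft_force: [0.7, -0.1, -0.6]
finger_gap: 0.64
```

Run:
```python
from h import *
st(); go((.561,-.0147,.16),np.radians(97.5))
```

```text
{'time': 11.05, 'joints': [-0.222, 0.463, 1.61, 0.002, 1.068, -1.927], 'tool_pos': [0.562, -0.012, 0.206], 'ee_rot': [-2.068, -2.364, -0.003], 'ft_force': [0.688, -0.144, -0.558], 'finger_gap': 0.64}
shift [-2.1 -1.6 46.3]
turn 1 [ 0.001 -0.002  0.002]
turn -1 [ 2.000e-03  2.000e-03 -3.139e+00]
```

Call:
move_arm --series "-1.5 -1.5 15 0 0 0 -1; -1.5 -1.5 30 0 0 0 -1; -1.5 -1.5 40 0 0 0 -1; -1.5 -1.5 46 0 0 0 -1; -1.5 -1.5 51 0 0 0 -1; -1.5 -1.5 53 0 0 0 -1; -1.5 -1.5 53 0 0 0 -1" --squeeze 50

```text
time: 11.75
tool_pos: [0.561, -0.0154, 0.1534]
ee_rot: [-2.071, -2.362, -0.003]
ft_force: [-1.0, 1.1, -0.6]
finger_gap: 0.639
```

Call:
move_arm --series "0 0 10 0 0 0 -1; 0 0 18 0 0 0 -1; 0 0 26 0 0 0 -1; 0 0 34 0 0 0 -1; 0 0 42 0 0 0 -1; 0 0 48 0 0 0 -1; 0 0 48 0 0 0 -1; 0 0 48 0 0 0 -1"

```text
time: 12.55
tool_pos: [0.5611, -0.0156, 0.1054]
ee_rot: [-2.071, -2.362, -0.003]
ft_force: [-1.9, -1.3, 3.3]
finger_gap: 0.642
```

Call:
move_arm --series "0 0 0 0 0 0 0.7; 0 0 0 0 0 0 0.7; 0 0 0 0 0 0 0.7; 0 0 -15 0 0 0 0.7; 0 0 -40 0 0 0 0.7; 0 0 -80 0 0 0 1; 0 0 -98 0 0 0 1; 0 0 -98 0 0 0 1; 0 0 -98 0 0 0 1"

```text
time: 13.45
tool_pos: [0.561, -0.0153, 0.2032]
ee_rot: [2.071, 2.362, 0.004]
ft_force: [-0.7, -0.2, -0.4]
finger_gap: 0.993
```

Run:
```python
from h import *
st(); go((.525,.2235,.1),np.radians(89))
T=optics.get_image("top"); cv2.imwrite("pics/t3.png",T); inserts("top",T)
S=optics.get_image("side"); cv2.imwrite("pics/s3.png",S); inserts("side",S)
```

```text
{'time': 13.45, 'joints': [-0.228, 0.465, 1.617, 0.002, 1.058, -1.931], 'tool_pos': [0.561, -0.015, 0.203], 'ee_rot': [2.071, 2.362, 0.004], 'ft_force': [-0.734, -0.235, -0.44], 'finger_gap': 0.993}
shift [241.3  -4.7 103.5]
turn 1 [ 0.002 -0.002  0.149]
turn -1 [ 2.000e-03  3.000e-03 -2.993e+00]
top [281. 374.] [-67.9 -29.7] [ 56. 129.] -88.9
top [212. 197.] [525.2 223.3] [ 55. 110.] -0.3
top [261. 175.] [620.7  52.2] [76. 46.] 1.1
side [352. 335.] [ 546.7 -369.5] [45. 50.] -38.5
side [366. 237.] [ 762.7 -177. ] [69. 78.] -52.1
```

Call:
move_arm --series "45 -1 0 0 0 0.03 1; 90 -2 0 0 0 0.06 1; 135 -3 10 0 0 0.09 1; 180 -4 35 0 0 0.12 1; 220 -5 65 0 0 0.149 1; 241 -5 80 0 0 0.149 1; 241 -5 80 0 0 0.149 1; 241 -5 80 0 0 0.149 1; 241 -5 80 0 0 0.149 1; 241 -5 80 0 0 0.149 1"

```text
time: 14.55
tool_pos: [0.5257, 0.2217, 0.1245]
ee_rot: [2.242, 2.199, 0.005]
ft_force: [-0.5, -0.4, -0.1]
finger_gap: 0.998
```

Run:
```python
from h import *
st(); go((.525,.2235,.003),np.radians(89.3))
```

```text
{'time': 14.55, 'joints': [0.203, 0.585, 1.663, 0.001, 0.89, -1.349], 'tool_pos': [0.526, 0.222, 0.124], 'ee_rot': [2.242, 2.199, 0.005], 'ft_force': [-0.463, -0.367, -0.062], 'finger_gap': 0.998}
shift [  1.6  -1.1 121.5]
turn 1 [ 0.003 -0.002 -0.007]
turn -1 [-3.000e-03 -5.000e-03  3.134e+00]
```

Call:
move_arm --series "1.5 -1 45 0 0 -0.007 1; 1.5 -1 90 0 0 -0.007 1; 1.5 -1 112 0 0 -0.007 1; 1.5 -1 121 0 0 -0.007 1; 1.5 -1 121 0 0 -0.007 1; 1.5 -1 121 0 0 -0.007 -1; 1.5 -1 121 0 0 -0.007 -1; 1.5 -1 121 0 0 -0.007 -1; 1.5 -1 121 0 0 -0.007 -1; 1.5 -1 121 0 0 -0.007 -1"

```text
time: 15.55
tool_pos: [0.5243, 0.2247, 0.0034]
ee_rot: [2.233, 2.209, 0.005]
ft_force: [-1.4, -0.3, 3.0]
finger_gap: 0.642
```

Call:
move_arm --series "0 0 0 0 0 0 -1; 0 0 -20 0 0 0 -1; 0 0 -60 0 0 0 -1; 0 0 -110 0 0 0 -1; 0 0 -160 0 0 0 -1; 0 0 -200 0 0 0 -1; 0 0 -200 0 0 0 -1; 0 0 -200 0 0 0 -1; 0 0 -200 0 0 0 -1; 0 0 -200 0 0 0 -1"

```text
time: 16.55
tool_pos: [0.5222, 0.2239, 0.2007]
ee_rot: [-2.232, -2.208, 0.002]
ft_force: [0.2, -0.3, -0.9]
finger_gap: 0.645
```

Run:
```python
from h import *
st(); go((.561,-.0152,.204),np.radians(97.5))
```

```text
{'time': 16.55, 'joints': [0.208, 0.479, 1.599, 0.001, 1.066, -1.353], 'tool_pos': [0.522, 0.224, 0.201], 'ee_rot': [-2.232, -2.208, 0.002], 'ft_force': [0.159, -0.295, -0.922], 'finger_gap': 0.645}
shift [-238.7   41.4   -3.5]
turn 1 [-0.003 -0.001 -0.142]
turn -1 [-1.e-03  4.e-03  3.e+00]
```

Call:
move_arm --series "-45 8 -3 0 0 -0.03 -1; -90 16 -3 0 0 -0.06 -1; -135 24 -3 0 0 -0.09 -1; -180 32 -3 0 0 -0.12 -1; -225 40 -3 0 0 -0.142 -1; -238.5 41.5 -3 0 0 -0.142 -1; -238.5 41.5 -3 0 0 -0.142 -1; -238.5 41.5 -3 0 0 -0.142 -1; -238.5 41.5 -3 0 0 -0.142 -1; -238.5 41.5 -3 0 0 -0.142 -1"

```text
time: 17.55
tool_pos: [0.5621, -0.013, 0.2053]
ee_rot: [-2.068, -2.364, -0.003]
ft_force: [0.9, 0.5, -0.5]
finger_gap: 0.639
```

Run:
```python
from h import *
st(); go((.5605,-.0152,.153),np.radians(97.5))
```

```text
{'time': 17.55, 'joints': [-0.223, 0.464, 1.611, 0.002, 1.066, -1.928], 'tool_pos': [0.562, -0.013, 0.205], 'ee_rot': [-2.068, -2.364, -0.003], 'ft_force': [0.903, 0.512, -0.524], 'finger_gap': 0.639}
shift [-2.1 -1.9 52.3]
turn 1 [ 0.001 -0.002  0.003]
turn -1 [ 3.000e-03  2.000e-03 -3.139e+00]
```

Call:
move_arm --series "-1.8 -1.6 15 0 0 0 -1; -1.8 -1.6 30 0 0 0 -1; -1.8 -1.6 40 0 0 0 -1; -1.8 -1.6 46 0 0 0 -1; -1.8 -1.6 51 0 0 0 -1; -1.8 -1.6 52 0 0 0 -1; -1.8 -1.6 52 0 0 0 -1"

```text
time: 18.25
tool_pos: [0.5611, -0.0165, 0.1535]
ee_rot: [-2.071, -2.362, -0.003]
ft_force: [-1.2, 0.5, -0.6]
finger_gap: 0.639
```

Call:
move_arm --series "0 0 10 0 0 0 -1; 0 0 18 0 0 0 -1; 0 0 26 0 0 0 -1; 0 0 34 0 0 0 -1; 0 0 42 0 0 0 -1; 0 0 47.5 0 0 0 -1; 0 0 47.5 0 0 0 -1; 0 0 47.5 0 0 0 -1"

```text
time: 19.05
tool_pos: [0.5609, -0.0168, 0.1058]
ee_rot: [-2.07, -2.362, -0.002]
ft_force: [-3.4, -2.2, 3.6]
finger_gap: 0.639
```

Call:
move_arm --series "0 0 0 0 0 0 0.7; 0 0 0 0 0 0 0.7; 0 0 0 0 0 0 0.7; 0 0 -15 0 0 0 0.7; 0 0 -40 0 0 0 0.7; 0 0 -80 0 0 0 1; 0 0 -98 0 0 0 1; 0 0 -98 0 0 0 1; 0 0 -98 0 0 0 1"

```text
time: 19.95
tool_pos: [0.5612, -0.0165, 0.2038]
ee_rot: [2.071, 2.362, 0.005]
ft_force: [-0.1, 0.2, -1.4]
finger_gap: 0.993
```

Run:
```python
from h import *
st(); go((.4112,.2243,.13),np.radians(83.5))
S=optics.get_image("side"); cv2.imwrite("pics/s4.png",S); inserts("side",S)
```

```text
{'time': 19.95, 'joints': [-0.23, 0.464, 1.616, 0.003, 1.059, -1.933], 'tool_pos': [0.561, -0.016, 0.204], 'ee_rot': [2.071, 2.362, 0.005], 'ft_force': [-0.081, 0.172, -1.379], 'finger_gap': 0.993}
shift [ 258.2 -117.5   73.8]
turn 1 [ 0.003 -0.002  0.245]
turn -1 [ 2.000e-03  4.000e-03 -2.897e+00]
side [352. 335.] [ 546.6 -369.5] [45. 50.] -38.5
side [367. 237.] [ 768.6 -165.3] [58. 87.] -30.5
side [198. 199.] [398.6 224.8] [67. 87.] -7.3
```

Run:
```python
from h import *
for t in(95,105,115): print(t); inserts("side",cv2.imread("pics/s4.png")[:, :260],t)
```

```text
95
side [204. 197.] [410.4 223.6] [ 69. 111.] -6.6
105
side [205. 197.] [410.5 223.4] [ 70. 113.] -6.6
side [181. 142.] [440.5 499.6] [ 69. 106.] -26.3
115
side [204. 197.] [410.6 223.4] [ 71. 114.] -6.6
side [181. 140.] [438.5 500.1] [ 73. 110.] -24.2
```

Call:
move_arm --series "45 -20 0 0 0 0.04 1; 90 -40 0 0 0 0.08 1; 135 -60 5 0 0 0.12 1; 180 -80 25 0 0 0.16 1; 220 -100 50 0 0 0.2 1; 258 -117.5 74 0 0 0.245 1; 258 -117.5 74 0 0 0.245 1; 258 -117.5 74 0 0 0.245 1; 258 -117.5 74 0 0 0.245 1; 258 -117.5 74 0 0 0.245 1"

```text
time: 21.0
tool_pos: [0.4127, 0.223, 0.1305]
ee_rot: [2.345, 2.089, 0.006]
ft_force: [-0.4, -1.1, -1.2]
finger_gap: 0.997
```

Run:
```python
from h import *
st(); go((.4112,.2243,.003),np.radians(83.5))
```

```text
{'time': 21.0, 'joints': [0.256, 0.471, 1.909, 0.001, 0.758, -1.2], 'tool_pos': [0.413, 0.223, 0.13], 'ee_rot': [2.345, 2.089, 0.006], 'ft_force': [-0.392, -1.091, -1.157], 'finger_gap': 0.997}
shift [  0.8  -2.1 127.4]
turn 1 [ 0.003 -0.002 -0.002]
turn -1 [-3.000e-03 -5.000e-03  3.139e+00]
```

Call:
move_arm --series "0.5 -2 45 0 0 0 1; 0.5 -2 90 0 0 0 1; 0.5 -2 116 0 0 0 1; 0.5 -2 127 0 0 0 1; 0.5 -2 127 0 0 0 1; 0.5 -2 127 0 0 0 -1; 0.5 -2 127 0 0 0 -1; 0.5 -2 127 0 0 0 -1; 0.5 -2 127 0 0 0 -1; 0.5 -2 127 0 0 0 -1"

```text
time: 22.0
tool_pos: [0.4097, 0.2249, 0.0037]
ee_rot: [2.343, 2.091, 0.005]
ft_force: [-1.0, 0.7, 4.4]
finger_gap: 0.638
```

Call:
move_arm --series "0 0 0 0 0 0 -1; 0 0 -20 0 0 0 -1; 0 0 -60 0 0 0 -1; 0 0 -110 0 0 0 -1; 0 0 -160 0 0 0 -1; 0 0 -200 0 0 0 -1; 0 0 -200 0 0 0 -1; 0 0 -200 0 0 0 -1; 0 0 -200 0 0 0 -1; 0 0 -200 0 0 0 -1"

```text
time: 23.0
tool_pos: [0.4077, 0.2241, 0.2013]
ee_rot: [-2.343, -2.09, 0.003]
ft_force: [0.1, 0.7, -0.7]
finger_gap: 0.641
```

Run:
```python
from h import *
st(); go((.5605,-.0155,.204),np.radians(97.5))
```

```text
{'time': 23.0, 'joints': [0.261, 0.347, 1.844, 0.001, 0.953, -1.197], 'tool_pos': [0.408, 0.224, 0.201], 'ee_rot': [-2.343, -2.09, 0.003], 'ft_force': [0.128, 0.737, -0.676], 'finger_gap': 0.641}
shift [-220.6  179.    -3.2]
turn 1 [-0.003 -0.    -0.245]
turn -1 [-1.000e-03  4.000e-03  2.897e+00]
```

Call:
move_arm --series "-37 30 -3 0 0 -0.04 -1; -74 60 -3 0 0 -0.08 -1; -111 90 -3 0 0 -0.12 -1; -148 120 -3 0 0 -0.16 -1; -185 150 -3 0 0 -0.2 -1; -221 179 -3 0 0 -0.245 -1; -221 179 -3 0 0 -0.245 -1; -221 179 -3 0 0 -0.245 -1; -221 179 -3 0 0 -0.245 -1; -221 179 -3 0 0 -0.245 -1"

```text
time: 24.0
tool_pos: [0.5604, -0.014, 0.2053]
ee_rot: [-2.068, -2.362, -0.002]
ft_force: [-0.0, 0.4, 0.1]
finger_gap: 0.642
```

Run:
```python
from h import *
st(); go((.5598,-.0155,.153),np.radians(97.5))
```

```text
{'time': 24.0, 'joints': [-0.225, 0.463, 1.614, 0.002, 1.066, -1.93], 'tool_pos': [0.56, -0.014, 0.205], 'ee_rot': [-2.068, -2.362, -0.002], 'ft_force': [-0.046, 0.385, 0.13], 'finger_gap': 0.642}
shift [-1.5 -0.8 52.3]
turn 1 [-0.    -0.002  0.002]
turn -1 [ 4.00e-03 -1.00e-03 -3.14e+00]
```

Call:
move_arm --series "-1.2 -0.8 15 0 0 0 -1; -1.2 -0.8 30 0 0 0 -1; -1.2 -0.8 40 0 0 0 -1; -1.2 -0.8 46 0 0 0 -1; -1.2 -0.8 51 0 0 0 -1; -1.2 -0.8 52 0 0 0 -1; -1.2 -0.8 52 0 0 0 -1"

```text
time: 24.7
tool_pos: [0.5613, -0.0166, 0.1541]
ee_rot: [2.071, 2.362, 0.003]
ft_force: [-0.1, -0.5, -1.3]
finger_gap: 0.639
```

Call:
move_arm --series "0 0 10 0 0 0 -1; 0 0 18 0 0 0 -1; 0 0 26 0 0 0 -1; 0 0 34 0 0 0 -1; 0 0 42 0 0 0 -1; 0 0 47.5 0 0 0 -1; 0 0 47.5 0 0 0 -1; 0 0 47.5 0 0 0 -1"

```text
time: 25.5
tool_pos: [0.5608, -0.0168, 0.1068]
ee_rot: [-2.07, -2.362, -0.002]
ft_force: [-1.9, -1.0, 5.1]
finger_gap: 0.641
```

Call:
move_arm --series "0 0 0 0 0 0 0.7; 0 0 0 0 0 0 0.7; 0 0 0 0 0 0 0.7; 0 0 -15 0 0 0 0.7; 0 0 -40 0 0 0 0.7; 0 0 -80 0 0 0 1; 0 0 -98 0 0 0 1; 0 0 -98 0 0 0 1; 0 0 -98 0 0 0 1"

```text
time: 26.4
tool_pos: [0.561, -0.0166, 0.2043]
ee_rot: [2.071, 2.362, 0.004]
ft_force: [-0.1, 0.5, 0.2]
finger_gap: 0.994
```

Run:
```python
from h import *
st(); go((.545,-.37,.2))
S=optics.get_image("side"); cv2.imwrite("pics/s5.png",S); inserts("side",S)
```

```text
{'time': 26.4, 'joints': [-0.23, 0.464, 1.616, 0.002, 1.061, -1.933], 'tool_pos': [0.561, -0.017, 0.204], 'ee_rot': [2.071, 2.362, 0.004], 'ft_force': [-0.082, 0.463, 0.175], 'finger_gap': 0.994}
shift [-348.2  -62.1    3.7]
side [352. 334.] [ 547.  -369.3] [45. 50.] -37.8
side [367. 239.] [ 754.8 -179.9] [80. 80.] 32.3
```

Call:
move_arm --series "45 -13 -5 0 0 0 1; 90 -26 -10 0 0 0 1; 135 -39 -15 0 0 0 1; 180 -52 -20 0 0 0 1; 225 -65 -20 0 0 0 1; 270 -75 -20 0 0 0 1; 300 -75 -20 0 0 0 1; 300 -75 -20 0 0 0 1; 300 -75 -20 0 0 0 1"

```text
time: 27.35
tool_pos: [0.4464, 0.2709, 0.2232]
ee_rot: [-2.068, -2.364, 0.001]
ft_force: [0.2, -0.3, 0.1]
finger_gap: 0.998
```

Run:
```python
from h import *
st()
T=optics.get_image("top");S=optics.get_image("side"); cv2.imwrite("pics/t6.png",T); cv2.imwrite("pics/s6.png",S)
c=np.zeros((600,800,3),np.uint8)
c[:300,:400]=cv2.resize(T[155:215,255:335],(400,300),interpolation=cv2.INTER_CUBIC)
c[300:,:400]=cv2.resize(T[180:225,350:410],(400,300),interpolation=cv2.INTER_CUBIC)
c[:300,400:]=cv2.resize(S[180:255,245:345],(400,300),interpolation=cv2.INTER_CUBIC)
c[300:,400:]=cv2.resize(S[305:350,325:385],(400,300),interpolation=cv2.INTER_CUBIC)
cv2.imwrite("pics/chk.png",c)
```

```text
{'time': 27.35, 'joints': [0.331, 0.389, 1.687, 0.0, 1.066, -1.373], 'tool_pos': [0.446, 0.271, 0.223], 'ee_rot': [-2.068, -2.364, 0.001], 'ft_force': [0.195, -0.291, 0.136], 'finger_gap': 0.998}
```

View pics/chk.png

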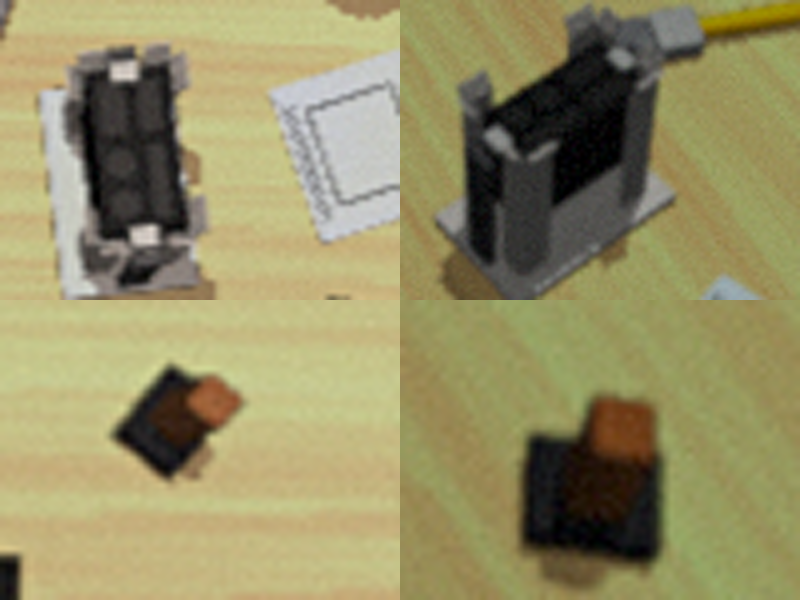

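Both catches lie over the top insert in each view (top crop (123,70), (145,232); side crop (500,137), (622,58)), so the four-insert stack is latched. The stamp has its handle top at top-crop (214,402) and side-crop (622,430). Now I'll measure the stamp, card box and mat.

Run:
```python
from h import *
ut=(381.68,194.88);us=(357.9,324.1)
print("handle",tri(ut,us).round(4),ray("top",ut,.082).round(4),ray("side",us,.082).round(4))
T=cv2.imread("pics/t6.png");S=cv2.imread("pics/s6.png")
# base edge angles and handle-top colour mask
for n,I,(x0,y0,x1,y1) in(("top",T,(350,180,410,225)),("side",S,(325,305,385,350))):
    big=cv2.resize(I,None,fx=4,fy=4,interpolation=cv2.INTER_CUBIC); m=np.zeros(big.shape[:2],np.uint8)
    hsv=cv2.cvtColor(big,cv2.COLOR_BGR2HSV)
    sl=np.s_[y0*4:y1*4,x0*4:x1*4]
    for nm,mm,z in(("hand",(hsv[...,0]<14)&(hsv[...,1]>120)&(big[...,2]>105),.082),("base",(big.max(2)<75),.008)):
        m[:]=0; m[sl]=mm[sl]
        c=max(cv2.findContours(m,0,2)[0],key=cv2.contourArea); p=(c[:,0]+.5)/4-.5
        r=cv2.minAreaRect((ray(n,p,z)[:,:2]*1000).astype(np.float32)); print(n,nm,np.round(r[0],1),np.round(r[1],1),round(r[2],1))
    # card: white outer; box: inner outline
    g=big.min(2); m[:]=0
    m[(g>(165 if n=="top" else 140))]=1
    cs,h=cv2.findContours(m,cv2.RETR_CCOMP,2)
    for c in cs:
        p=(c[:,0]+.5)/4-.5; w=ray(n,p,.003)[:,:2]*1000
        if np.hypot(*(w.mean(0)-[598,-197]))<25 and len(c)>60:
            r=cv2.minAreaRect(w.astype(np.float32)); print(n,"card",np.round(r[0],1),np.round(r[1],1),round(r[2],1))
    m[:]=(big.max(2)<75)
    for c in cv2.findContours(m,0,2)[0]:
        p=(c[:,0]+.5)/4-.5; w=ray(n,p,.003)[:,:2]*1000
        if np.hypot(*(w.mean(0)-[416,-220]))<30:
            r=cv2.minAreaRect(w.astype(np.float32)); print(n,"mat",np.round(r[0],1),np.round(r[1],1),round(r[2],1))
```

```text
handle [ 0.5475 -0.3691  0.077 ] [[ 0.5462 -0.3672  0.082 ]] [[ 0.546  -0.3702  0.082 ]]
top hand [ 546.7 -366.6] [21.6 20.2] 51.4
top base [ 547.2 -369.5] [39.3 52.7] 50.9
top card [ 597.5 -196.4] [121.1 112.8] 19.3
top card [ 597.6 -196.4] [81.9 74.5] 19.4
top mat [ 417.6 -222.4] [116.6 117.9] 83.9
side hand [ 547.1 -369.6] [17.1 17.7] 51.3
side base [ 550.9 -365.1] [56.6 50.9] 51.2
side card [ 598.4 -197.1] [67.6 59.7] 19.6
side card [ 598.2 -196.7] [119.4 110.3] 19.6
side card [ 598.2 -196.9] [84.1 74.9] 19.5
side mat [ 417.8 -223.9] [119.2 118.8] 84.2
```

Run:
```python
from h import *
go((.547,-.3685,.222),np.radians(51.1))
```

```text
shift [-645.9   15.9    1.4]
turn 1 [-0.    -0.     0.809]
turn -1 [ 0.000e+00 -1.000e-03 -2.332e+00]
```

Call:
move_arm --series "-45 1 0 0 0 0.05 1; -90 2 0 0 0 0.1 1; -135 3 0 0 0 0.15 1; -180 4 0 0 0 0.2 1; -225 5 0 0 0 0.25 1; -270 6 0 0 0 0.3 1; -315 7 0 0 0 0.35 1; -360 8 0 0 0 0.4 1; -405 9 0 0 0 0.45 1; -450 10 0 0 0 0.5 1" --squeeze 40

```text
time: 28.45
tool_pos: [0.5153, -0.1774, 0.2238]
ee_rot: [-2.595, -1.769, -0.003]
ft_force: [1.0, 0.3, 0.2]
finger_gap: 0.997
```

Run:
```python
from h import *
st();go((.547,-.3685,.15),np.radians(51.1))
```

```text
{'time': 28.45, 'joints': [-0.538, 0.418, 1.633, 0.002, 1.09, -1.736], 'tool_pos': [0.515, -0.177, 0.224], 'ee_rot': [-2.595, -1.769, -0.003], 'ft_force': [1.039, 0.283, 0.236], 'finger_gap': 0.997}
shift [-166.4   99.4   73.5]
turn 1 [-0.    -0.002  0.305]
turn -1 [ 0.003 -0.    -2.837]
```

Call:
move_arm --series "-40 24 18 0 0 0.07 1; -80 48 36 0 0 0.14 1; -120 72 54 0 0 0.21 1; -166 99 73 0 0 0.305 1; -166 99 73 0 0 0.305 1; -166 99 73 0 0 0.305 1; -166 99 73 0 0 0.305 1; -166 99 73 0 0 0.305 1"

```text
time: 29.25
tool_pos: [0.5486, -0.3631, 0.1516]
ee_rot: [-2.829, -1.363, -0.004]
ft_force: [1.0, -0.2, -0.1]
finger_gap: 1.001
```

Run:
```python
from h import *
st();go((.547,-.3685,.036),np.radians(51.1))
S=optics.get_image("side"); m=S[310:350,330:385]; print((m.max(2)<70).sum()); inserts("side",S)
```

```text
{'time': 29.25, 'joints': [-0.755, 0.651, 1.409, 0.003, 1.081, -1.655], 'tool_pos': [0.549, -0.363, 0.152], 'ee_rot': [-2.829, -1.363, -0.004], 'ft_force': [1.038, -0.222, -0.095], 'finger_gap': 1.001}
shift [ -5.5   2.1 115.6]
turn 1 [ 0.    -0.003  0.006]
turn -1 [ 0.004  0.    -3.135]
1088
side [266. 230.] [515.8  11. ] [92. 28.] 60.0
side [130.  96.] [372.5 851. ] [206.  45.] 48.9
```

Call:
move_arm --series "-5 2 30 0 -0.003 0.006 1; -5 2 60 0 -0.003 0.006 1; -5 2 60 0 -0.003 0.006 1; -5 2 60 0 -0.003 0.006 1"

```text
time: 29.7
tool_pos: [0.5476, -0.3685, 0.0915]
ee_rot: [2.834, 1.356, -0.001]
ft_force: [0.9, -0.6, 0.6]
finger_gap: 1.002
```

Run:
```python
from h import *
st();go((.547,-.3685,.036),np.radians(51.1))
```

```text
{'time': 29.7, 'joints': [-0.761, 0.73, 1.442, -0.001, 0.97, -1.653], 'tool_pos': [0.548, -0.368, 0.091], 'ee_rot': [2.834, 1.356, -0.001], 'ft_force': [0.868, -0.562, 0.618], 'finger_gap': 1.002}
shift [-0.4 -0.5 55.5]
turn 1 [-0.     0.001  0.   ]
turn -1 [-1.000e-03 -0.000e+00 -3.141e+00]
```

Call:
move_arm --series "0 0 30 0 0 0 1; 0 0 50 0 0 0 1; 0 0 55 0 0 0 1; 0 0 55 0 0 0 -0.3; 0 0 55 0 0 0 -1; 0 0 55 0 0 0 -1; 0 0 55 0 0 0 -1; 0 0 55 0 0 0 -1; 0 0 55 0 0 0 -1; 0 0 55 0 0 0 -1" --squeeze 45

```text
time: 30.7
tool_pos: [0.5474, -0.3696, 0.036]
ee_rot: [2.834, 1.353, -0.001]
ft_force: [0.8, -0.9, -0.1]
finger_gap: 0.449
```

Call:
move_arm --series "0 0 0 0 0 0 -1; 0 0 0 0 0 0 -1; 0 0 0 0 0 0 -1; 0 0 0 0 0 0 -1"

```text
time: 31.1
tool_pos: [0.5474, -0.3694, 0.0358]
ee_rot: [2.835, 1.354, -0.001]
ft_force: [-0.6, -0.5, -1.4]
finger_gap: 0.268
```

Call:
move_arm --series "0 0 -15 0 0 0 -1; 0 0 -40 0 0 0 -1; 0 0 -80 0 0 0 -1; 0 0 -80 0 0 0 -1; 0 0 -80 0 0 0 -1"

```text
time: 31.6
tool_pos: [0.5481, -0.37, 0.1179]
ee_rot: [2.832, 1.352, 0.001]
ft_force: [-0.8, -0.3, -1.6]
finger_gap: 0.275
```

Run:
```python
from h import *
st();go((.598,-.1966,.116),np.radians(109.4))
```

```text
{'time': 31.6, 'joints': [-0.762, 0.695, 1.426, -0.001, 1.016, -1.653], 'tool_pos': [0.548, -0.37, 0.118], 'ee_rot': [2.832, 1.352, 0.001], 'ft_force': [-0.812, -0.328, -1.647], 'finger_gap': 0.275}
shift [166.3 -70.2   1.5]
turn 1 [ 0.003  0.003 -1.018]
turn -1 [ 0.003 -0.003  2.123]
```

Call:
move_arm --series "20 -8 0 0 0 -0.12 -1; 40 -17 0 0 0 -0.24 -1; 60 -26 0 0 0 -0.36 -1; 80 -34 0 0 0 -0.48 -1; 105 -44 0 0 0 -0.6 -1; 130 -55 0 0 0 -0.74 -1; 150 -63 1 0 0 -0.88 -1; 166 -70 1 0.002 0.003 -1.018 -1; 166 -70 1 0.002 0.003 -1.018 -1; 166 -70 1 0.002 0.003 -1.018 -1"

```text
time: 32.6
tool_pos: [0.5966, -0.1962, 0.1138]
ee_rot: [-1.816, -2.558, -0.0]
ft_force: [0.3, 0.3, -1.5]
finger_gap: 0.275
```

Call:
move_arm --series "0 0 0 0 0 0 -1; 0 0 0 0 0 0 -1; 0 0 0 0 0 0 -1; 0 0 0 0 0 0 -1"

```text
time: 33.0
tool_pos: [0.5972, -0.197, 0.1148]
ee_rot: [-1.816, -2.56, -0.001]
ft_force: [-0.0, -0.0, -0.8]
finger_gap: 0.272
```

Run:
```python
from h import *
st();go((.598,-.1966,.06),np.radians(109.4))
T=optics.get_image("top");S=optics.get_image("side"); cv2.imwrite("pics/t7.png",T); cv2.imwrite("pics/s7.png",S)
c=np.zeros((600,800,3),np.uint8)
c[:,:]=cv2.resize(S[235:310,285:385],(800,600),interpolation=cv2.INTER_CUBIC)
cv2.imwrite("pics/st.png",c)
```

```text
{'time': 33.0, 'joints': [-0.497, 0.664, 1.512, 0.002, 0.967, -2.405], 'tool_pos': [0.597, -0.197, 0.115], 'ee_rot': [-1.816, -2.56, -0.001], 'ft_force': [-0.037, -0.037, -0.793], 'finger_gap': 0.272}
shift [-0.   0.9 54.8]
turn 1 [-0.001 -0.003 -0.002]
turn -1 [-4.00e-03  1.00e-03  3.14e+00]
```

View pics/st.png

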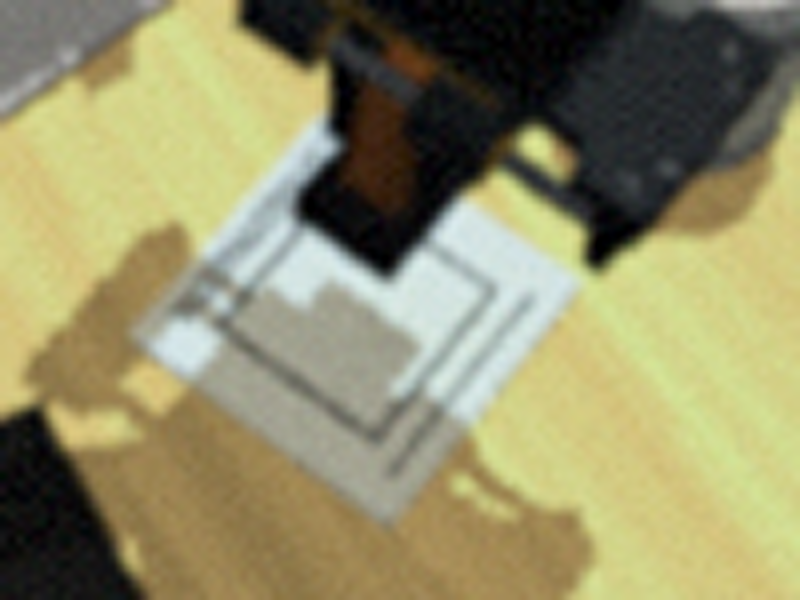

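The stamp is above the card, its lower edge running from crop (298,212) to (388,276). I'll compare that with the prediction.

Run:
```python
from h import *
s=monitor.observe(); p=np.array(s["tool_pos"]); zb=.1148-.0358
c=lambda q:(285+q[0]/8-.44,235+q[1]/8-.44)
a=np.radians(19.4); ex=np.array([np.cos(a),np.sin(a),0]); ey=np.array([-ex[1],ex[0],0])
A=ray("side",c((298,214)),zb)[0];B=ray("side",c((388,277)),zb)[0]
d=A-B; print(np.degrees(np.arctan2(d[1],d[0]))-90, np.linalg.norm(d))
for X in(A,B): print(((X-p)@ex*1e3).round(1),((X-p)@ey*1e3).round(1))
for b in(20,-20):
  for z in(0,.016):
    u=proj("side",np.r_[p[:2],zb+z]+ex*-.025+ey*b/1e3)[0]; print(b,z,((u-[285,235]+.44)*8).round())
```

```text
19.256130264174914 0.03600113840046225
-21.5 17.9
-21.6 -18.1
20 0 [287. 218.]
20 0.016 [292. 194.]
-20 0 [387. 288.]
-20 0.016 [393. 264.]
```

Call:
move_arm --series "0 0.7 30 0 0 0 -1; 0 0.7 55 0 0 0 -1; 0 0.7 70 0 0 0 -1; 0 0.7 73 0 0 0 -1; 0 0.7 73 0 0 0 -1; 0 0.7 73 0 0 0 -1; 0 0.7 73 0 0 0 -1" --squeeze 60

```text
time: 33.8
tool_pos: [0.5989, -0.1964, 0.0431]
ee_rot: [-1.816, -2.564, -0.002]
ft_force: [0.5, 0.5, -1.3]
finger_gap: 0.27
```

Run:
```python
from h import *
st();go((.598,-.1966,.0385),np.radians(109.4))
```

```text
{'time': 33.8, 'joints': [-0.495, 0.768, 1.544, 0.002, 0.829, -2.405], 'tool_pos': [0.599, -0.196, 0.043], 'ee_rot': [-1.816, -2.564, -0.002], 'ft_force': [0.513, 0.452, -1.279], 'finger_gap': 0.27}
shift [ 0.1 -0.9  4.6]
turn 1 [ 0.001 -0.001 -0.   ]
turn -1 [-1.000e-03 -2.000e-03  3.141e+00]
```

Call:
move_arm --series "0 -0.6 2 0 0 0 -1; 0 -0.6 4 0 0 0 -1; 0 -0.6 5 0 0 0 -1; 0 -0.6 5 0 0 0 -1; 0 -0.6 5 0 0 0 -1"

```text
time: 34.3
tool_pos: [0.5977, -0.1964, 0.0387]
ee_rot: [-1.815, -2.563, -0.002]
ft_force: [-2.4, 1.1, 8.5]
finger_gap: 0.274
```

Call:
move_arm --series "0 0 0.5 0 0 0 -1; 0 0 1 0 0 0 -1; 0 0 1 0 0 0 -1; 0 0 1 0 0 0 -1"

```text
time: 34.7
tool_pos: [0.5977, -0.1963, 0.0387]
ee_rot: [-1.815, -2.563, -0.001]
ft_force: [-3.9, 1.7, 13.2]
finger_gap: 0.271
```

Call:
move_arm --series "0 0 1 0 0 0 -1; 0 0 2 0 0 0 -1; 0 0 2.5 0 0 0 -1; 0 0 2.5 0 0 0 -1; 0 0 2.5 0 0 0 -1"

```text
time: 35.2
tool_pos: [0.5977, -0.1963, 0.0387]
ee_rot: [-1.815, -2.564, -0.001]
ft_force: [-6.3, 2.8, 26.4]
finger_gap: 0.272
```

Call:
move_arm --series "0 0 -2 0 0 0 -1; 0 0 -4.5 0 0 0 -1; 0 0 -10 0 0 0 -1; 0 0 -20 0 0 0 -1; 0 0 -45 0 0 0 -1; 0 0 -80 0 0 0 -1; 0 0 -80 0 0 0 -1; 0 0 -80 0 0 0 -1"

```text
time: 36.0
tool_pos: [0.5979, -0.1966, 0.1142]
ee_rot: [-1.815, -2.563, -0.002]
ft_force: [0.0, 0.3, -2.0]
finger_gap: 0.275
```

Run:
```python
from h import *
st();go((.4177,-.223,.116),np.radians(84+0))
```

```text
{'time': 36.0, 'joints': [-0.496, 0.665, 1.512, 0.002, 0.964, -2.405], 'tool_pos': [0.598, -0.197, 0.114], 'ee_rot': [-1.815, -2.563, -0.002], 'ft_force': [0.038, 0.283, -1.962], 'finger_gap': 0.275}
shift [  34.9 -178.8   -1.9]
turn 1 [ 0.    -0.001  0.443]
turn -1 [ 2.000e-03  0.000e+00 -2.699e+00]
```

Call:
move_arm --series "9 -45 -2 0 0 0.11 -1; 18 -90 -2 0 0 0.22 -1; 27 -135 -2 0 0 0.33 -1; 35 -179 -2 0 0 0.443 -1; 35 -179 -2 0 0 0.443 -1; 35 -179 -2 0 0 0.443 -1; 35 -179 -2 0 0 0.443 -1; 35 -179 -2 0 0 0.443 -1"

```text
time: 36.8
tool_pos: [0.4183, -0.223, 0.1152]
ee_rot: [-2.332, -2.102, -0.001]
ft_force: [0.0, -0.3, -1.4]
finger_gap: 0.273
```

Run:
```python
from h import *
st();go((.4177,-.223,.0398),np.radians(84))
T=optics.get_image("top");S=optics.get_image("side"); cv2.imwrite("pics/t8.png",T); cv2.imwrite("pics/s8.png",S)
c=np.zeros((600,800,3),np.uint8)
c[:,:400]=cv2.resize(T[155:260,300:370],(400,600),interpolation=cv2.INTER_CUBIC)
c[:,400:]=cv2.resize(S[235:355,270:350],(400,600),interpolation=cv2.INTER_CUBIC)
cv2.imwrite("pics/im.png",c)
```

```text
{'time': 36.8, 'joints': [-0.727, 0.506, 1.905, 0.001, 0.732, -2.195], 'tool_pos': [0.418, -0.223, 0.115], 'ee_rot': [-2.332, -2.102, -0.001], 'ft_force': [0.022, -0.278, -1.449], 'finger_gap': 0.273}
shift [-0.2 -0.5 75.4]
turn 1 [-0.001 -0.002  0.001]
turn -1 [ 3.00e-03 -2.00e-03 -3.14e+00]
```

View pics/im.png

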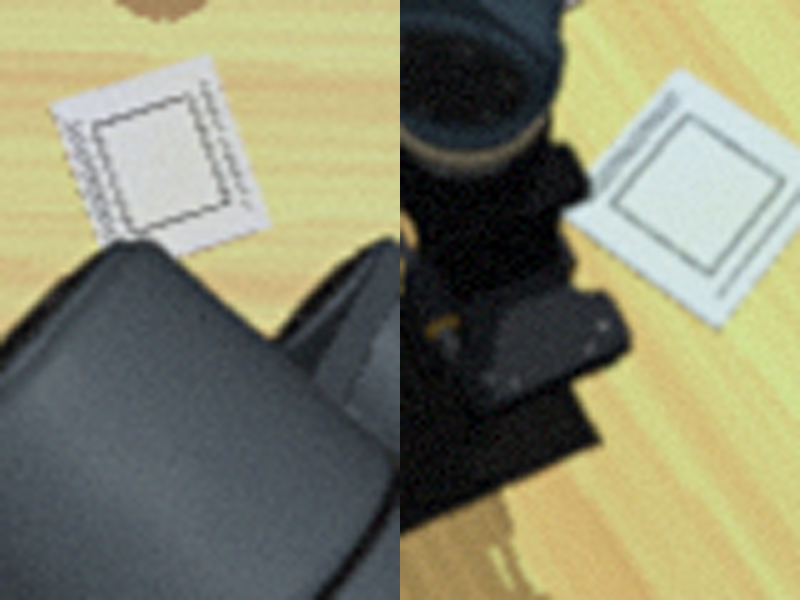

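The card box is clean in both views: no imprint is rendered and nothing is smeared. The evidence for the stamping is therefore the 26 N reading at a fixed pose. Next I'll set the stamp on the mat.

Call:
move_arm --series "0 0 30 0 0 0 -1; 0 0 55 0 0 0 -1; 0 0 68 0 0 0 -1; 0 0 73 0 0 0 -1; 0 0 75.5 0 0 0 -1; 0 0 76.5 0 0 0 -1; 0 0 76.5 0 0 0 -1; 0 0 76.5 0 0 0 -1"

```text
time: 37.7
tool_pos: [0.4173, -0.2228, 0.0396]
ee_rot: [-2.334, -2.101, -0.001]
ft_force: [1.0, 0.1, -1.6]
finger_gap: 0.272
```

Call:
move_arm --series "0 0 0.5 0 0 0 -1; 0 0 1 0 0 0 -1; 0 0 1 0 0 0 -1; 0 0 1 0 0 0 -1"

```text
time: 38.1
tool_pos: [0.4171, -0.2228, 0.0387]
ee_rot: [-2.334, -2.101, -0.001]
ft_force: [0.4, 1.6, 5.8]
finger_gap: 0.276
```

Contact is confirmed at the expected height. Open the jaws, then lift straight up and retreat.

Call:
move_arm --series "0 0 -0.5 0 0 0 -0.2; 0 0 -0.5 0 0 0 0.3; 0 0 -0.5 0 0 0 0.8; 0 0 -0.5 0 0 0 1; 0 0 -0.5 0 0 0 1; 0 0 -0.5 0 0 0 1; 0 0 -30 0 0 0 1; 0 0 -75 0 0 0 1; 0 0 -120 0 0 0 1; 0 0 -165 0 0 0 1"

```text
time: 39.1
tool_pos: [0.4167, -0.2225, 0.2045]
ee_rot: [-2.332, -2.1, -0.0]
ft_force: [0.8, -0.4, -0.4]
finger_gap: 0.986
```

Call:
move_arm --series "45 0 -30 0 0 0 1; 90 0 -50 0 0 0 1; 135 0 -50 0 0 0 1; 180 0 -50 0 0 0 1; 225 0 -50 0 0 0 1; 270 0 -50 0 0 0 1; 315 0 -50 0 0 0 1; 360 0 -50 0 0 0 1; 400 0 -50 0 0 0 1; 440 0 -50 0 0 0 1"

```text
time: 40.1
tool_pos: [0.4627, 0.2164, 0.2538]
ee_rot: [-2.332, -2.101, 0.0]
ft_force: [0.6, -0.5, 0.0]
finger_gap: 0.999
```

Call:
move_arm --series "0 0 0 0 0 0 1; 0 0 0 0 0 0 1; 0 0 0 0 0 0 1; 0 0 0 0 0 0 1"

```text
time: 40.5
tool_pos: [0.4631, 0.2133, 0.2539]
ee_rot: [-2.335, -2.098, 0.0]
ft_force: [-0.3, 0.8, -0.1]
finger_gap: 1.001
```

Run:
```python
from h import *
st()
T=optics.get_image("top");S=optics.get_image("side"); cv2.imwrite("pics/t9.png",T); cv2.imwrite("pics/s9.png",S)
c=np.zeros((600,800,3),np.uint8)
c[:,:400]=cv2.resize(T[110:260,250:350],(400,600),interpolation=cv2.INTER_CUBIC)
c[:,400:]=cv2.resize(S[165:360,245:375],(400,600),interpolation=cv2.INTER_CUBIC)
cv2.imwrite("pics/fin.png",c)
```

```text
{'time': 40.5, 'joints': [0.211, 0.334, 1.679, 0.003, 1.131, -1.255], 'tool_pos': [0.463, 0.213, 0.254], 'ee_rot': [-2.335, -2.098, 0.0], 'ft_force': [-0.269, 0.765, -0.148], 'finger_gap': 1.001}
```

View pics/fin.png

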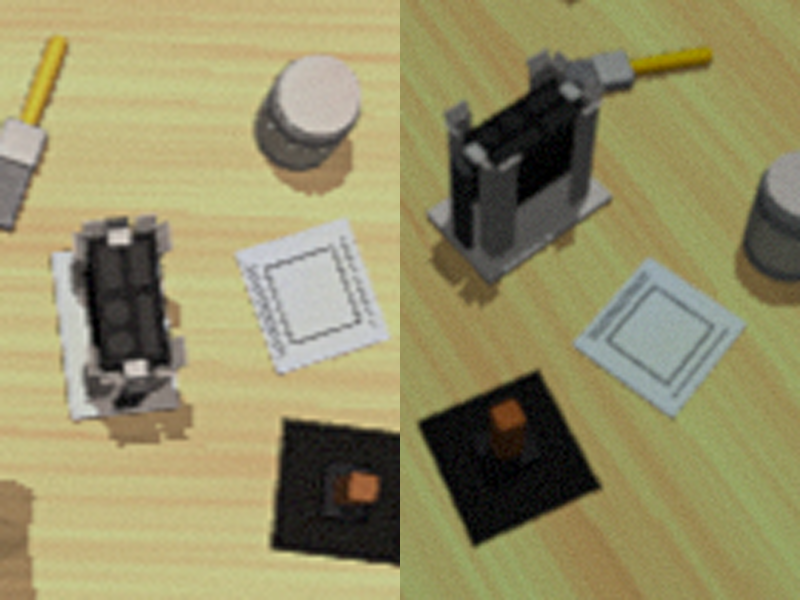

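The final view shows four inserts latched, with catches over the top at top-view (120,237) and (137,368). The stamp stands upright mid-mat (side view (508,440)), and the can and brush are unmoved. I'm handing it in.

```bash
python3 -c "
from h import *
print(workorder.hand_in())"
```

```text
the job is handed in; nothing more can be done
None
```

I loaded all four black inserts into the magazine, stamped the job card, stood the stamp on the mat, and handed the job in at about 40 s on the robot's clock (limit 210 s).

- **Inserts:** each was pressed to about 17 mm below the catches. The last pictures show both catches lying over the top insert.
- **Stamp on the card:** I pressed at about 26 N. A side-view check just before pressing gave a yaw of 19.3° against the box's 19.4°, and 0 to 1.5 mm off centre. I lifted it straight off. The cameras show no ink mark, so the force and pose readings are the only evidence of the print.
- **Sideways force:** about 7 N built up while pressing, but the tool position stayed fixed, so I saw no sign of dragging.
- **Stamp on the mat:** it stands upright within a few millimetres of the centre, judged from the tool position at release and the last picture.
- **Left alone:** the glue can, glue brush and look-alikes were not touched, and I noticed nothing knocked aside and no grip slip.

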